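Load the dressing stone on the truing slide and run it to the stop

ROBOT

A 6-joint arm with a two-finger parallel gripper is mounted at the origin on a cart in front of the work surface, level with it; the furniture and walls round the work are solid. World frame = base frame: x ahead of the robot, y to its left, z up, the work surface at z = 0. Lengths are in mm, angles in degrees, forces in N, time in s.
With the tool pointing down it reaches from about 275 to 825 mm from the base axis. Payload 4.9 kg.
Tool frame: the origin (TCP) lies at the very end of the fingers, on their centre line; the grasp point (between the pads) lies 19 mm behind it; z points along the fingers, y is the direction in which the jaws open and shut (so a half turn about z gives the same grasp; the last joint's range is limited). The gripper opens to 85 mm and grips with 20 to 120 N. Pads are 22 mm wide; open, the fingers measure 114 mm over their backs; the gripper's body (76 mm by 85 mm) begins 54 mm behind the grasp point. The pads swing forward as they close: fully open they stand 13 mm farther back than shut.
Start: joints at [63.701, 18.69, -11.035, 60.275, 0, 82.311], TCP at [175.51, 521.262, 206.481] pointing down, gripper open.
Joint ranges: [-152.03, 152.03], [-55.5, 102.48], [-74.3, 77.21], [-110.64, 120.58], [-84.22, 78.4], [-180, 180]. Speed limits (degrees/s): [147.25, 147.25, 180, 180, 180, 180].

INTERFACE

Orientations are given as [roll, pitch, yaw] about the fixed x, y, z axes, in that order (R = Rz(yaw) Ry(pitch) Rx(roll)).
In Python, from bench import bot gives the robot as it stands. Calls block until the motion is done:
- bot.move_ptp(position, orientation): joint-space move of the TCP to a pose.
- bot.move_linear(position, feed=150, attitude=None): straight line of the TCP; attitude=None keeps the orientation; feed is the mean speed in mm/s.
- bot.move_joints(angles): joint-space move.
- bot.grip(opening, f_grip=None): finger opening in mm; f_grip is the grip in N (None keeps the last); returns when the fingers have stopped.
- bot.dwell(seconds).
- bot.inverse_kinematics(position, orientation): joint angles nearest the present ones, or None.
- bot.read_state(): the state.
- bot.grab_frame(name): name is "side" or "top" or "wrist"; returns a dict with "frame" (420x560x3 uint8, blue, green, red), "K" (3x3 intrinsics, pixels), "k1" (the pictures are not rectified: a ray, as slopes to the right and down, at radius r is drawn at 1 + k1 r^2 times it, then the intrinsics apply), "origin" and "rotation" of the camera in the world. Camera axes: x right, y down, z forward; pixel columns grow to the right and rows downward; lengths in mm; the calibration is good to about 2 mm. A picture is of the moment at which its call begins. There is no depth.
A pose or a line that the arm cannot do raises bot.Unreachable and nothing moves.
- bot.sign_off(): hands the job in, once; it reports no verdict.
The state is a dict: "t": time; "q": joint angles; "joint_vel": joint speeds; "effort": joint torques, N m; "position": TCP position; "tool_rot": TCP orientation; "wrist_force": force on the tool from outside, world axes, zero at the start; "moment": the same for the moment, N m; "finger_gap": finger opening in mm.
Only numpy, scipy, OpenCV 4.12 (cv2) and the standard library are available. Lean on these libraries where they do the work, as an engineer would, in place of code of your own. Each camera call takes 0.05 s, during which the arm holds its last target.

TASK

Get the lap truing slide ready: push the red ejector tab of the grey sleeve fully forward so that the dressing stone sticks out, take the stone and stand it on end, fully down, in the fork of the carriage. Then, with the stone standing in it, slide the carriage along its rods until it is fully home against the yellow stop. The steel plate is a clear place to stand the stone while changing grip; leave the green powder jar and the red-lidded tub where they are.

Things in the scene. Friction and masses are not known exactly. Their poses are not given: they have to be found in the camera images.
- stone: dressing stone, a plain block 34 x 90 x 21 mm (its own x, y, z; long axis = y), half tan and half grey, about 0.14 kg. Origin at the centre of its 34 x 90 mm underside. It starts lying flat inside the sleeve, its near end 1 mm inside the mouth, too deep to grip; either end may point up in the fork.
- stone_center (a point): centre of the stone
- stone_sleeve: fixed grey storage sleeve, 122 mm long (own x), 54 mm wide, 55 mm high, closed except for the mouth, which faces its own -x (roughly to the right, away from the slide). Origin on the bench under the sleeve, 55 mm behind the mouth. The stone lies in it on a floor 26 mm above the bench, long axis along the sleeve's x, in a channel 37 mm wide with a slotted roof; a tongue 22 mm wide carries the floor on 17 mm past the mouth.
- sleeve_mouth (a point): centre of the sleeve's mouth, at the height of the stone's centre (36.5 mm)
- ejector (a joint): spring ejector in the sleeve, m: 0 at rest, 0.052 fully forward; it is pushed towards the mouth (sleeve's own -x) by the red tab on the roof and pushes the stone out by the same length (51 mm then sticks out, and stays out). Spring 1.5 N at rest to 5.5 N at full travel; springs back when let go.
- ejector_tab (a point): middle of the rear (own +x) face of the red upright tab, 32 mm wide, 11 mm thick, from 58 to 90 mm above the bench; push here towards the mouth. Behind it the roof (55 mm high) is bare.
- plate: fixed flat steel plate 90 x 90 mm, 8 mm thick, a clear level place, with open space to its right; origin under its centre. Tall fixed equipment (a mast) stands behind the sleeve and the slide, everywhere past x = 0.62 m between y = -0.18 and 0.5 m: keep wrist and arm clear of it.
- truing_slide: fixed truing slide, base 88 mm (own x) by 290 mm (own y), with end blocks 54 mm high and two rods along its y on which the carriage runs; the +y end block has a yellow top and yellow bumper: the stop. Origin on the bench under its centre.
- carriage (a joint): carriage along the slide's own +y, m: 0 at the plain end, 0.125 fully home against the yellow stop; starts between 0 and 0.05. Friction about 2 N; it stays where it is left. The carriage does not turn.
- fork_floor (a point): centre of the fork's floor on the carriage, 46 mm above the bench; axes parallel to the slide's. The stone stands here on its 34 x 21 mm end: 34 mm width along the slide's y between two upright cheeks (gap 40 mm), 21 mm thickness along the slide's x between two low lips (gap 26 mm, 18 mm high, flared to 23 mm).
- fork_top (a point): centre of the fork's mouth, level with the cheek tops 70 mm above its floor (outward flares end 11 mm higher). Cheeks are 9 mm thick, 18 mm wide in x, on the +y and -y sides. So a standing stone can be held or let go only by its two 34 mm wide faces, with fingers on the slide's -x and +x sides.
- handle (a point): grip point on the carriage's upright black knob, a post of 20 mm diameter whose top is 88 mm above the bench, this point at 70 mm; 79 mm from the fork's centre on the slide's -x side (towards the robot); it moves with the carriage
- green_jar: glass jar of green powder with a tan lid, 51 mm diameter, 70 mm high, a bystander; origin under its centre
- red_tub: squat white tub with red lid, 62 mm diameter, 38 mm high, a bystander; origin under its centre

How it is judged (in metres and radians):
On the way, in this order (a step that is already met when the one before it is completed fails the run):
1. the ejector is pushed forward and the stone sticks out of the sleeve (value of joint ejector above 0.044 m and x of stone_center in the frame of stone_sleeve below -0.048 m), for 0.1 s.
2. the stone stands on end, fully down in the fork (horizontal distance between stone_center and fork_floor below 0.007 m and angle between the y axis of stone and the z axis of truing_slide, either way round below 0.1 rad and z of stone_center in the frame of fork_floor below 0.049 m), for 0.2 s.
3. the carriage is fully home against the yellow stop with the stone in it (value of joint carriage above 0.121 m and horizontal distance between stone_center and fork_floor below 0.007 m), for 0.2 s.
At the end, for the whole second after the job is handed in: The carriage is within 4 mm of its full travel at the yellow stop, and the stone stands at rest on end in the fork: centre within 7 mm of the fork's centre in plan, within 0.1 rad of upright, less than 4 mm above fully down (all of step 3 and angle between the y axis of stone and the z axis of truing_slide, either way round below 0.1 rad and z of stone_center in the frame of fork_floor between 0.041 and 0.049 m and linear speed of stone below 0.02 m/s); the robot touches nothing.
It fails at once if the green powder jar is moved by more than 30 mm (distance of green_jar from where it was at the start of the episode above 0.03 m).
It fails at once if the red-lidded tub is moved by more than 30 mm (distance of red_tub from where it was at the start of the episode above 0.03 m).
It also fails if it takes over 72 s, if anything falls off the work surface, if the arm or the gripper's body presses on something with over 40 N, if the wrist force passes 120 N, or if a joint passes its speed limit or range.

## Working session

There is one attempt and no reset: what is moved stays moved. The work goes in short steps, each a Python script; the robot and the scene stay as the last script left them, time stands still between calls to the robot, and variables do not carry over. Pictures are saved under pics/ and viewed, and the job is handed in when it is done.

```bash
ls; mkdir -p pics; python3 - <<'E'
from bench import bot
import cv2,numpy as np
for n in ["side","top","wrist"]:
    f=bot.grab_frame(n); cv2.imwrite(f"pics/{n}0.png",f["frame"]); print(n,np.round(f["K"],1).tolist(),f["k1"],np.round(f["origin"],1),np.round(f["rotation"],3).tolist())
s=bot.read_state();print(s)
E
```

```text
pics
side [[397.4, 0.0, 281.9], [0.0, 397.4, 219.5], [0.0, 0.0, 1.0]] -0.001944143435092376 [ 206.3 -826.   755.4] [-126.03, 1.114, -21.605]
top [[539.8, 0.0, 277.6], [0.0, 539.8, 219.2], [0.0, 0.0, 1.0]] -0.04879846418090509 [ 290.1    9.7 1808.8] [-172.107, 0.572, -88.963]
wrist [[307.4, 0.0, 278.7], [0.0, 307.4, 207.3], [0.0, 0.0, 1.0]] 0.0134621004593363 [101.5 546.1 374.4] [162.242, 0.025, 71.438]
{'t': 0.15, 'q': array([ 6.37014037e+01,  1.87247787e+01, -1.10761853e+01,  6.02757750e+01,
        1.73031315e-03,  8.23117397e+01]), 'joint_vel': array([ 0.01367472, -0.19610984,  0.28214249, -0.06951947, -0.04940127,
        0.09950766]), 'effort': array([ 8.55116414e-04, -4.43707359e+01,  2.62662864e+01,  1.04923686e-02,
       -1.61038133e-04,  1.14655613e-06]), 'position': array([175.28833787, 520.834756  , 205.87699378]), 'tool_rot': array([-1.79924182e+02, -1.19811264e-02,  1.61389655e+02]), 'wrist_force': array([-3.87171799e-02,  1.72399855e-01,  3.48690319e-05]), 'moment': array([0.03169527, 0.00028307, 0.00145902]), 'finger_gap': 85.3853481062988}
```

View pics/side0.png

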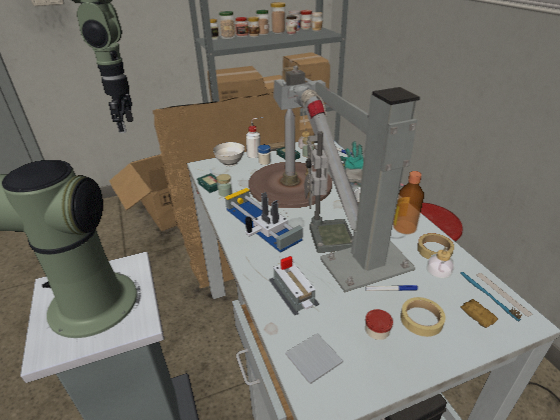

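View pics/top0.png

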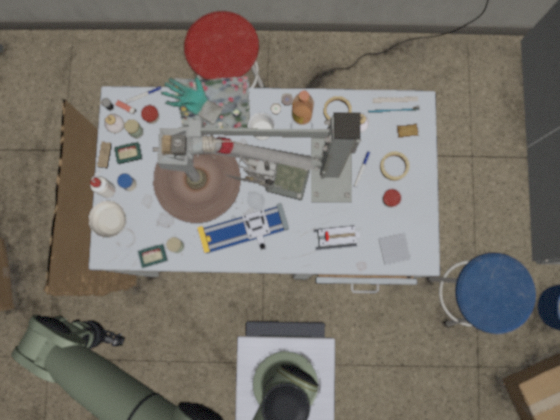

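View pics/wrist0.png

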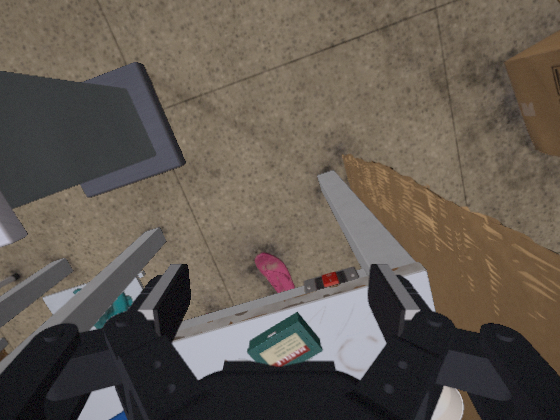

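```bash
cat > h.py <<'E'
from bench import bot
import cv2,numpy as np,pickle
from scipy.spatial.transform import Rotation as Rot
def grab(n,save):
    f=bot.grab_frame(n); cv2.imwrite(f"pics/{save}.png",f["frame"]); pickle.dump(f,open(f"pics/{save}.pkl","wb")); return f
def load(s): return pickle.load(open(f"pics/{s}.pkl","rb"))
def R(f):
    r=np.array(f["rotation"],float)
    return r if r.shape==(3,3) else Rot.from_euler('xyz',r,degrees=True).as_matrix()
def rays(f,px):
    p=np.array(px,float).reshape(-1,1,2)
    u=cv2.undistortPoints(p,np.array(f["K"]),np.array([f["k1"],0,0,0])).reshape(-1,2)
    return np.c_[u,np.ones(len(u))]@R(f).T
def onz(f,px,z):
    d=rays(f,px); o=np.array(f["origin"]); return o+d*((z-o[2])/d[:,2])[:,None]
def proj(f,P):
    P=np.array(P,float).reshape(-1,3); Rm=R(f)
    rv=cv2.Rodrigues(Rm.T)[0]; t=-Rm.T@np.array(f["origin"])
    return cv2.projectPoints(P,rv,t,np.array(f["K"]),np.array([f["k1"],0,0,0]))[0].reshape(-1,2)
def tri(f1,p1,f2,p2):
    d1=rays(f1,[p1])[0];d2=rays(f2,[p2])[0];o1=np.array(f1["origin"]);o2=np.array(f2["origin"])
    A=np.c_[d1,-d2]; s=np.linalg.lstsq(A,o2-o1,rcond=None)[0]
    a=o1+d1*s[0];b=o2+d2*s[1]; return (a+b)/2,np.linalg.norm(a-b)
def zoom(save,x0,y0,w,h,k,out):
    im=cv2.imread(f"pics/{save}.png")[y0:y0+h,x0:x0+w]
    cv2.imwrite(f"pics/{out}.png",cv2.resize(im,None,fx=k,fy=k,interpolation=cv2.INTER_CUBIC))
E
python3 - <<'E'
from h import *
f=grab("top","top1"); g=grab("side","side1")
zoom("top1",160,170,260,110,3,"top1z"); zoom("side1",200,170,200,215,2.8,"side1z")
for n,p,z in [("sleeve",(336,237),55),("plate",(395,249),8),("slide",(243,229),50),("knob",(264,247),88),("jar",(175,244),70),("tub",(392,198),38)]: print(n,onz(f,[p],z).round())
E
```

```text
sleeve [[ 478. -160.   55.]]
plate [[ 446. -362.    8.]]
slide [[499. 145.  50.]]
knob [[438.  73.  88.]]
jar [[444. 363.  70.]]
tub [[ 613. -348.   38.]]
```

View pics/top1z.png

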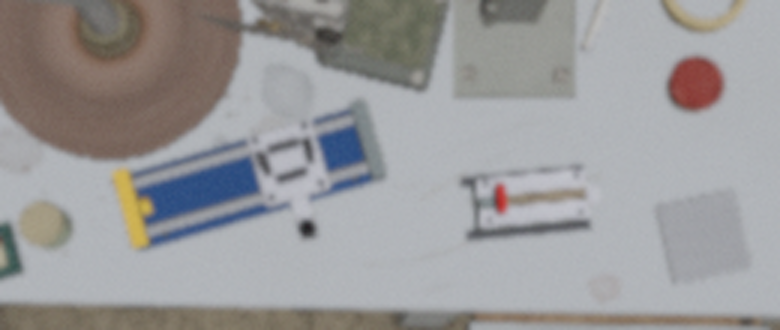

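View pics/side1z.png

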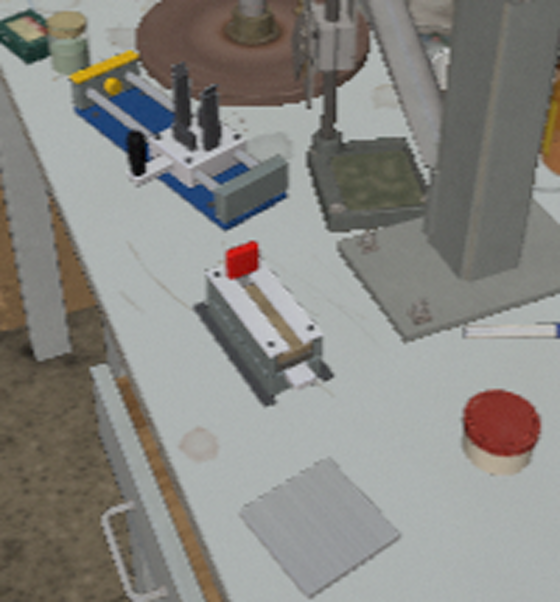

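```bash
python3 - <<'E'
from h import *
f=bot.grab_frame("wrist"); s=bot.read_state()
Rt=Rot.from_euler('xyz',s["tool_rot"],degrees=True).as_matrix()
print("cam in tool",Rt.T@(np.array(f["origin"])-s["position"]), (Rt.T@R(f)).round(3).tolist())
t0=s["t"]
bot.move_linear([250,400,330],feed=300)
bot.move_ptp([440,-140,250],[180,0,180]); print(bot.read_state()["t"]-t0, bot.read_state()["q"])
grab("wrist","w1")
bot.move_ptp([430,130,300],[180,0,180]); print(bot.read_state()["t"]-t0, bot.read_state()["q"])
grab("wrist","w2")
E
```

```text
cam in tool [  77.99049211    0.17044366 -168.48427112] [[0.001, -0.952, -0.305], [1.0, 0.0, 0.001], [-0.001, -0.305, 0.952]]
2.85 [-2.67378840e+01  7.66944412e+00 -1.89247779e+01  6.34145927e+01
  1.62223423e-02 -2.68087987e+01]
3.9667000000000003 [ 7.35063892e+00  5.00598349e+00 -1.47133458e+01  7.02873540e+01
 -2.89421704e-02  7.36413972e+00]
```

View pics/w1.png

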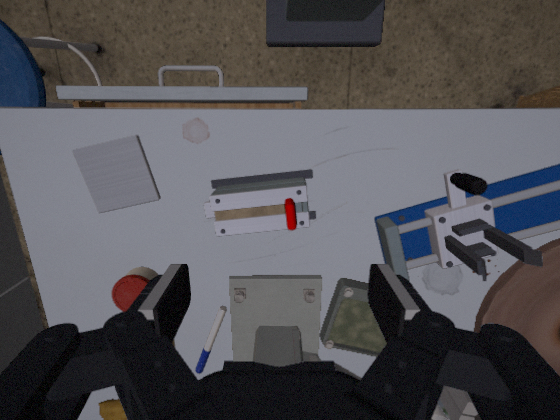

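View pics/w2.png

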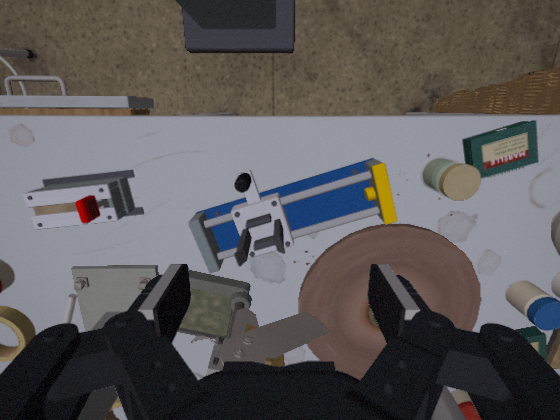

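```bash
python3 - <<'E'
from h import *
zoom("w1",60,120,270,130,2.9,"w1z"); zoom("w2",180,150,230,130,3.4,"w2z")
E
```

```text
(no output)
```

View pics/w1z.png

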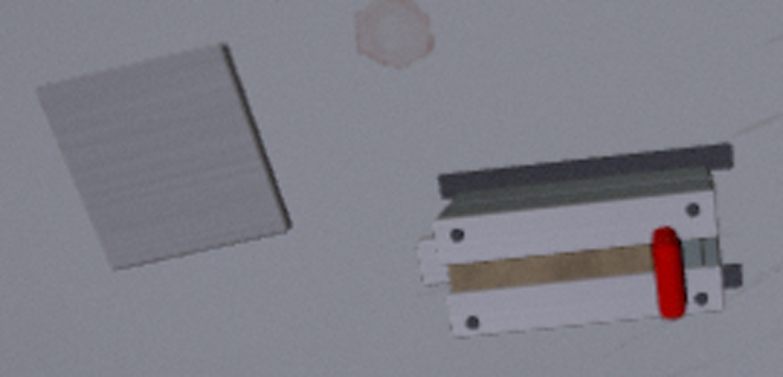

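View pics/w2z.png

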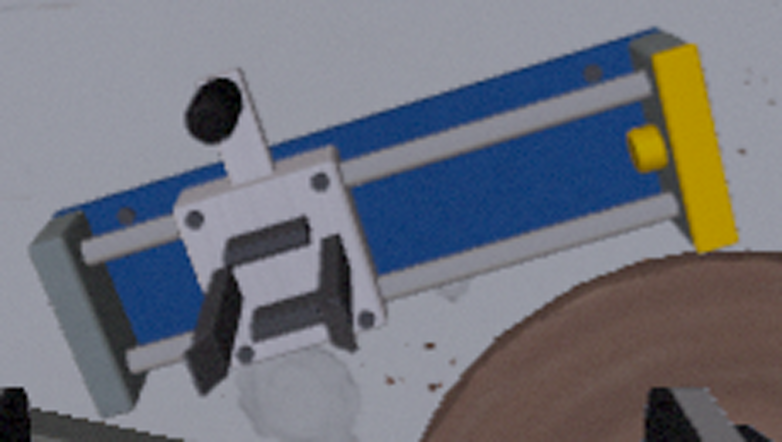

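```bash
python3 - <<'E'
from h import *
f=load("w1"); 
c=np.array([(435,220),(455,337),(722,309),(714,187)])/2.9+[60,120]
P=onz(f,c,55);print("roof",P.round(1).tolist())
m=P.mean(0);print(m, [np.linalg.norm(P[i]-P[(i+1)%4]).round(1) for i in range(4)])
for a,b in ((1,2),(0,3)): d=P[b]-P[a];print("yaw",np.degrees(np.arctan2(d[1],d[0])))
# red tab top
im=f["frame"].astype(int);mask=((im[...,2]>120)&(im[...,1]<60)&(im[...,0]<60)).astype(np.uint8)
mask[:, :260]=0;mask[:,330:]=0
cs,_=cv2.findContours(mask,cv2.RETR_EXTERNAL,cv2.CHAIN_APPROX_NONE);k=max(cs,key=cv2.contourArea);r=cv2.minAreaRect(k);print(r);print("tab z90",onz(f,cv2.boxPoints(r),90).round(1).tolist())
# plate
c=np.array([(37,88),(224,43),(290,230),(115,270)])/2.9+[60,120]
P=onz(f,c,8);print("plate",P.round(1).tolist(),P.mean(0),[np.linalg.norm(P[i]-P[(i+1)%4]).round(1) for i in range(4)])
g=load("w2")
c=np.array([(652,50),(692,44),(737,242),(700,253)])/3.4+[180,150]
P=onz(g,c,54);print("yellow",P.round(1).tolist(),P.mean(0),[np.linalg.norm(P[i]-P[(i+1)%4]).round(1) for i in range(4)])
c=np.array([(30,250),(75,213),(130,408),(105,417)])/3.4+[180,150]
P=onz(g,c,54);print("grey",P.round(1).tolist(),P.mean(0))
# base front edge z? corners on bench
c=np.array([(55,213),(655,28)])/3.4+[180,150]
P=onz(g,c,8);print("base edge",P.round(1).tolist(), np.linalg.norm(P[1]-P[0]),np.degrees(np.arctan2(*(P[1]-P[0])[[1,0]])))
# knob top
c=np.array([(222,95)])/3.4+[180,150];print("knob",onz(g,c,88), onz(f,[(459,181)],88))
c=np.array([(244,232),(305,245),(333,300),(257,320)])
# cheek-base/carriage plate corners at ~46?
c=np.array([(176,208),(333,150),(385,315),(228,370)])/3.4+[180,150]
P=onz(g,c,46);print("carr",P.round(1).tolist(),P.mean(0))
E
```

```text
roof [[464.4, -222.9, 55.0], [518.0, -217.6, 55.0], [504.5, -100.2, 55.0], [449.8, -105.3, 55.0]]
[ 484.18256842 -161.49961275   55.        ] [np.float64(53.8), np.float64(118.2), np.float64(54.9), np.float64(118.5)]
yaw 96.52572921303864
yaw 97.05312060492949
((289.5914306640625, 214.82318115234375), (28.4913387298584, 7.3989129066467285), 83.6598129272461)
tab z90 [[460.4, -132.4, 90.0], [459.5, -124.2, 90.0], [493.4, -120.1, 90.0], [494.4, -128.5, 90.0]]
plate [[415.9, -409.5, 8.0], [395.5, -322.5, 8.0], [482.7, -303.3, 8.0], [503.1, -389.9, 8.0]] [ 449.29079024 -356.29567342    8.        ] [np.float64(89.4), np.float64(89.3), np.float64(89.0), np.float64(89.4)]
yellow [[424.6, 255.9, 54.0], [422.2, 271.5, 54.0], [506.0, 299.2, 54.0], [510.9, 284.2, 54.0]] [465.9112822  277.71281885  54.        ] [np.float64(15.8), np.float64(88.3), np.float64(15.8), np.float64(90.9)]
grey [[509.8, 0.7, 54.0], [493.2, 21.0, 54.0], [584.8, 38.5, 54.0], [589.3, 27.1, 54.0]] [544.28754515  21.84571587  54.        ]
base edge [[508.9, -0.4, 8.0], [422.9, 270.3, 8.0]] 284.0160576982773 107.6253075915762
knob [[435.42148079  87.83491493  88.        ]] [[437.79624951  58.64082524  88.        ]]
carr [[493.7, 62.0, 46.0], [468.0, 128.9, 46.0], [543.3, 151.8, 46.0], [570.2, 81.8, 46.0]] [518.81500266 106.11140184  46.        ]
```

```bash
python3 - <<'E'
from h import *
t0=bot.read_state()["t"]
for i,y in enumerate((108,-72)):
    bot.move_ptp([510,110,230],[180,0,y]); grab("wrist",f"f{i}"); s=bot.read_state();print(s["t"],s["q"].round(1),s["position"],s["tool_rot"])
E
python3 -c "
import cv2,numpy as np
a=cv2.imread('pics/f0.png');b=cv2.imread('pics/f1.png')
cv2.imwrite('pics/f0z.png',cv2.resize(a[60:300,130:430],None,fx=2.5,fy=2.5,interpolation=cv2.INTER_CUBIC))
cv2.imwrite('pics/f1z.png',cv2.resize(b[60:300,130:430],None,fx=2.5,fy=2.5,interpolation=cv2.INTER_CUBIC))"
```

```text
5.4667 [  4.   14.8 -12.9  62.3   0.   76. ] [510.02924644 109.59766033 230.24776057] [1.79988324e+02 1.55354979e-03 1.07997609e+02]
8.1667 [   4.1   14.8  -12.9   62.3    0.  -103.9] [510.00793245 110.01747275 230.02407848] [-1.79996296e+02  9.24699595e-05 -7.20079514e+01]
```

View pics/f0z.png

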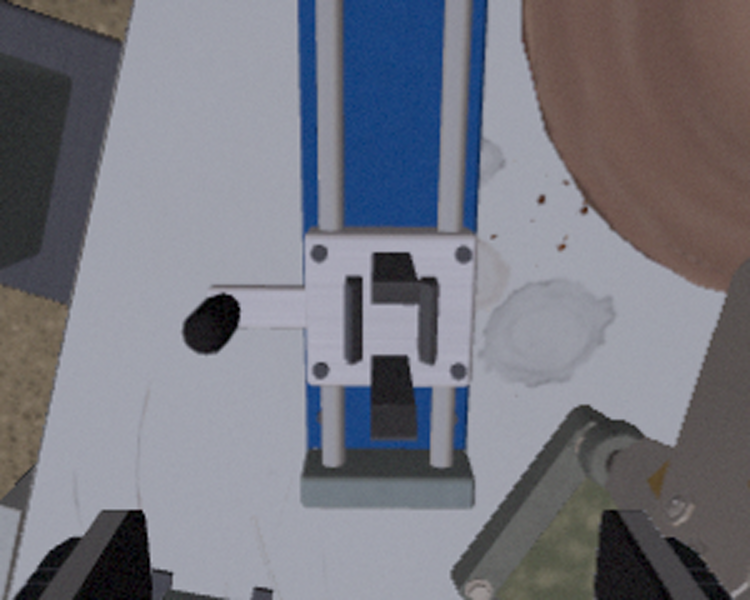

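View pics/f1z.png

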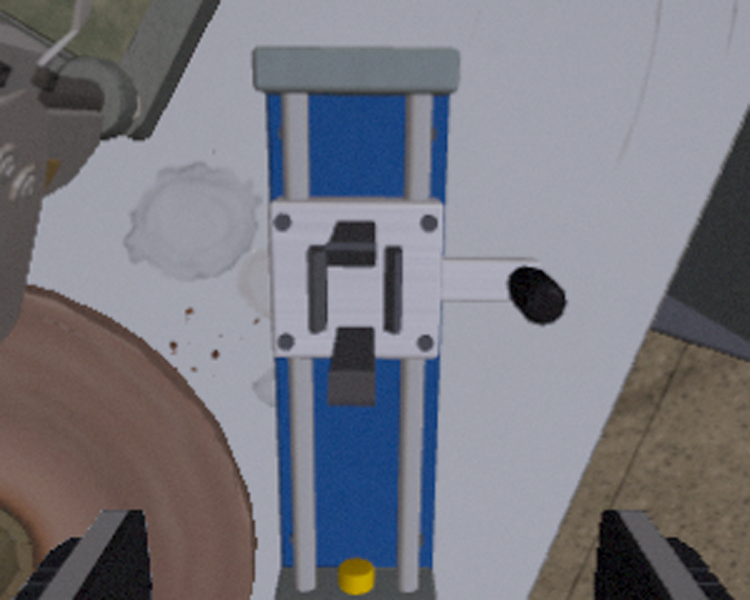

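```bash
python3 - <<'E'
from h import *
f=load("f0");g=load("f1")
o=np.array([130,60])
for F,c,lips,knob in ((f,[(319,254),(463,254),(459,371),(320,371)],[(362,277),(362,364),(419,364),(419,278)],(211,322)),(g,[(282,222),(428,222),(426,342),(286,342)],[(324,247),(324,333),(386,333),(386,246)],(537,295))):
    P=onz(F,np.array(c)/2.5+o,46);print("screws",P.mean(0).round(1),[np.linalg.norm(P[i]-P[(i+1)%4]).round(1) for i in range(4)],np.degrees(np.arctan2(*(P[1]-P[0])[[1,0]])),np.degrees(np.arctan2(*(P[2]-P[3])[[1,0]])))
    P=onz(F,np.array(lips)/2.5+o,64);print("lips z64",P.mean(0).round(1),P.round(1).tolist())
    print("knob88",onz(F,[np.array(knob)/2.5+o],88).round(1))
# rod direction yaw
for F,a in ((f,[(333,230),(319+8,0)]),(g,[(300,365),(306,580)])):
    P=onz(F,np.array(a)/2.5+o,38);print(np.degrees(np.arctan2(*(P[1]-P[0])[[1,0]])))
for F,a in ((f,[(451,230),(459,0)]),(g,[(411,365),(409,580)])):
    P=onz(F,np.array(a)/2.5+o,38);print(np.degrees(np.arctan2(*(P[1]-P[0])[[1,0]])))
print(tri(f,np.array((319,254))/2.5+o,g,np.array((426,342))/2.5+o),tri(f,np.array((459,371))/2.5+o,g,np.array((282,222))/2.5+o))
# lens: cheek tops f0: far(top) cheek, near cheek outlines
E
```

```text
screws [521.2 105.1  46. ] [np.float64(66.2), np.float64(56.5), np.float64(67.0), np.float64(56.5)] 18.01117107278905 18.003607892448844
lips z64 [520.6 105.8  64. ] [[502.3, 121.1, 64.0], [514.5, 82.9, 64.0], [539.3, 90.9, 64.0], [526.3, 128.4, 64.0]]
knob88 [[447.2  88.1  88. ]]
screws [519.7 106.5  46. ] [np.float64(66.3), np.float64(56.5), np.float64(66.7), np.float64(56.5)] -161.93949382792903 -161.92836101679924
lips z64 [519.7 106.   64. ] [[538.3, 91.8, 64.0], [527.0, 128.9, 64.0], [500.5, 120.2, 64.0], [512.8, 83.1, 64.0]]
knob88 [[449.   79.6  88. ]]
108.63422909479382
107.95798311089254
107.86503102359765
108.41137138649393
(array([480.47580752, 122.24463252,  49.96041951]), np.float64(1.4113976442051275)) (array([560.22344571,  89.47179335,  50.00387326]), np.float64(1.1288910510913712))
```

```bash
cat >> h.py <<'E'
SY=96.8  # sleeve own +x heading
def ori(head,a,sgn):
    d=np.array([np.cos(np.radians(head)),np.sin(np.radians(head)),0]);z=np.array([0,0,1.]);a=np.radians(a)
    tz=np.sin(a)*d-np.cos(a)*z; tx=sgn*(np.cos(a)*d+np.sin(a)*z)
    M=np.c_[tx,np.cross(tz,tx),tz]; return Rot.from_matrix(M).as_euler('xyz',degrees=True),tz
def hv(h): return np.array([np.cos(np.radians(h)),np.sin(np.radians(h)),0])
E
python3 - <<'E'
from h import *
s=hv(SY); roofc=np.array([484.2,-161.5,0]); org=roofc-6*s; mouth=org-55*s
print("org",org,"mouth",mouth)
def ik(p,o):
    q=bot.inverse_kinematics(list(p),list(o)); return None if q is None else np.round(q,0)
for y in (96.8,-83.2): print("push",y,ik([477,-100,64],[180,0,y]),ik([483,-165,64],[180,0,y]))
g=mouth-30*s+[0,0,36.5]
pl=np.array([449,-356,77.])
for a in (30,45,60):
  for sg in (1,-1):
    o,tz=ori(SY,a,sg); print("grasp",a,sg,ik(g+19*tz,o), ik(g+19*tz-80*s+[0,0,80],o))
    for h in (SY-60,SY-30,SY,SY+30,SY+60):
        o,tz=ori(h,a-90,sg); print("   place",a,h,sg,ik(pl+19*tz,o))
E
```

```text
org [ 484.91042381 -167.45779305    0.        ] mouth [ 491.42264207 -222.07089599    0.        ]
push 96.8 [-21.  21. -31.  38.   0.  63.] [-27.  23. -28.  39.   0.  56.]
push -83.2 [ -21.   21.  -31.   38.    0. -117.] [ -27.   23.  -28.   39.    0. -124.]
grasp 30 1 [-45.  47.   0.  68.  18.  34.] [-49.  49.  17.  83.  16.  31.]
   place 30 36.8 1 [-23.  60.  13.  85. -48. 140.]
   place 30 66.8 1 [-19.  43. -23.  32. -60.  99.]
   place 30 96.8 1 [-22.  35. -58. -43. -49.  42.]
   place 30 126.8 1 None
   place 30 156.8 1 None
grasp 30 -1 [ -45.   47.    0.   68.   18. -146.] [ -49.   49.   17.   83.   16. -149.]
   place 30 36.8 -1 [-23.  60.  13.  85. -48. -40.]
   place 30 66.8 -1 [-19.  43. -23.  32. -60. -81.]
   place 30 96.8 -1 [ -22.   35.  -58.  -43.  -49. -138.]
   place 30 126.8 -1 None
   place 30 156.8 -1 None
grasp 45 1 [-48.  58.  14.  85.  24.  26.] [-52.  61.  34. 103.  22.  24.]
   place 45 36.8 1 [-26.  48.   2.  68. -39. 126.]
   place 45 66.8 1 [-24.  35. -25.  29. -45.  89.]
   place 45 96.8 1 [-28.  25. -51. -16. -36.  46.]
   place 45 126.8 1 [-41.  23. -6
[... 366 characters left out ...]
   -8. -171.]
   place 45 156.8 -1 [-59.  22. -65. -35.  24. 153.]
grasp 60 1 [-50.  71.  30. 104.  28.  18.] None
   place 60 36.8 1 [-31.  39.  -7.  56. -28. 115.]
   place 60 66.8 1 [-30.  30. -25.  31. -30.  82.]
   place 60 96.8 1 [-34.  22. -42.   6. -22.  45.]
   place 60 126.8 1 [-43.  17. -52.  -9.  -5.   9.]
   place 60 156.8 1 [-54.  17. -51.  -4.  15. -27.]
grasp 60 -1 [ -50.   71.   30.  104.   28. -162.] None
   place 60 36.8 -1 [-31.  39.  -7.  56. -28. -65.]
   place 60 66.8 -1 [-30.  30. -25.  31. -30. -98.]
   place 60 96.8 -1 [ -34.   22.  -42.    6.  -22. -135.]
   place 60 126.8 -1 [ -43.   17.  -52.   -9.   -5. -171.]
   place 60 156.8 -1 [-54.  17. -51.  -4.  15. 153.]
```

```bash
python3 - <<'E'
from h import *
s=hv(SY); rear=np.array([478,-121,0.]); o=[180,0,SY-180]
bot.grip(0,60)
bot.move_ptp(rear+24*s+[0,0,180],o)
bot.move_linear(rear+24*s+[0,0,66],feed=150)
st=bot.read_state();print(st["t"],st["position"],st["wrist_force"],st["finger_gap"])
grab("side","p0");grab("wrist","p0w");zoom("p0",200,200,160,130,4.5,"p0z")
E
```

```text
10.7083 [475.97057565 -96.97148763  66.69728449] [ 0.42356576 -0.19126267  1.19157248] 0.22994490745612162
```

View pics/p0z.png

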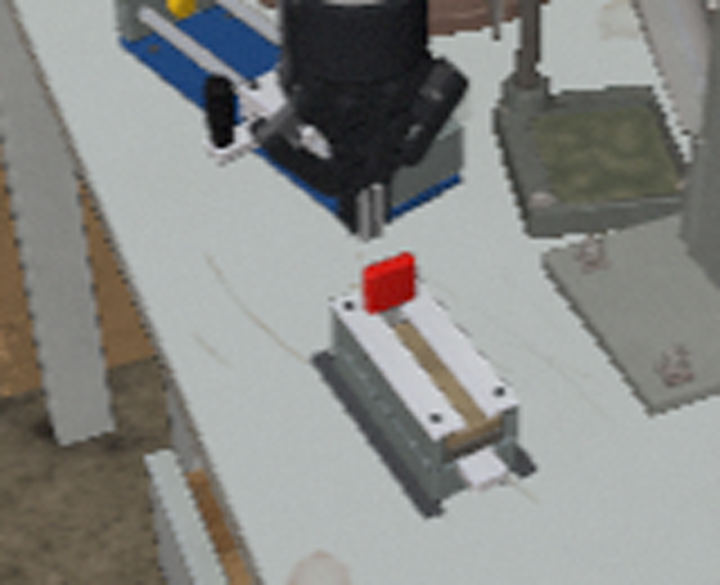

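View pics/p0w.png

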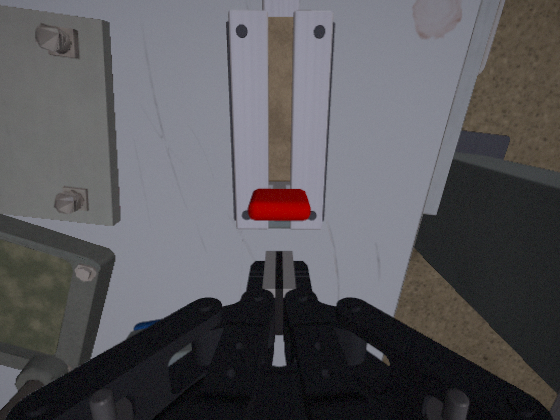

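```bash
python3 - <<'E'
from h import *
s=hv(SY); rear=np.array([478,-121,0.])
bot.move_linear(rear-25*s+[0,0,66],feed=80)
st=bot.read_state();print(st["t"],st["wrist_force"]@s)
d=25
while d<60:
    d+=3 if d<34 else 1.5
    bot.move_linear(rear-d*s+[0,0,66],feed=40)
    st=bot.read_state();F=st["wrist_force"]@s;print(d,round(st["t"],2),round(F,1),((st["position"]-rear)@s).round(1))
    if abs(F)>11: break
bot.dwell(0.2);grab("wrist","p1w");grab("side","p1");zoom("p1",200,200,160,130,4.5,"p1z")
E
```

```text
11.575 0.05548633822741042
28 11.82 -0.1 -27.8
31 12.07 0.8 -31.1
34 12.32 0.4 -34.2
35.5 12.57 -0.3 -35.6
37.0 12.82 -0.1 -37.1
38.5 13.07 0.1 -38.6
40.0 13.32 -0.4 -40.1
41.5 13.57 -0.5 -41.6
43.0 13.82 -0.3 -43.1
44.5 14.07 0.6 -44.6
46.0 14.32 -0.5 -46.1
47.5 14.57 -0.5 -47.6
49.0 14.82 1.7 -49.1
50.5 15.07 -0.1 -50.6
52.0 15.32 0.9 -52.1
53.5 15.57 0.0 -53.6
55.0 15.82 -0.0 -55.1
56.5 16.07 -0.3 -56.6
58.0 16.32 -0.4 -58.1
59.5 16.57 0.7 -59.6
61.0 16.82 0.6 -61.1
```

View pics/p1z.png

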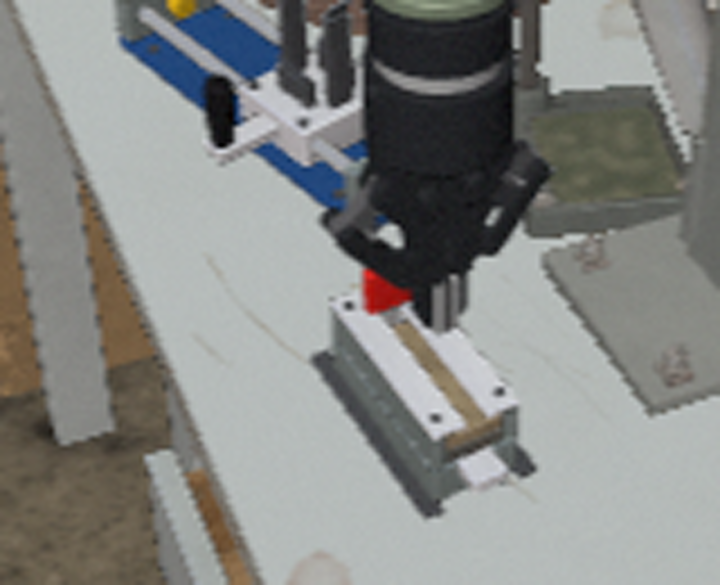

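View pics/p1w.png

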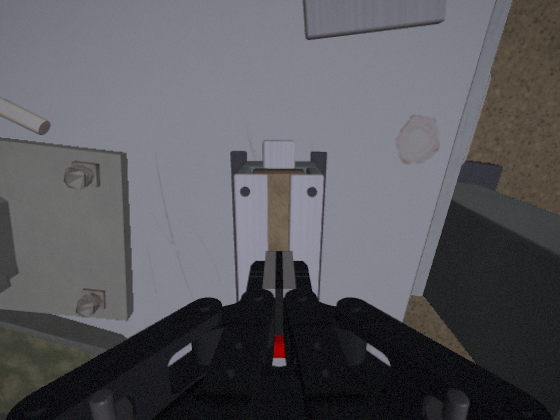

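```bash
python3 - <<'E'
from h import *
f=load("p0");g=load("p1")
print(proj(f,[476,-97,66])*1, np.array([370,238])/4.5+200)
print(proj(g,bot.read_state()["position"]), np.array([445,328])/4.5+200, bot.read_state()["position"])
for z in (58,90): print((proj(f,[[462,-121+2,z],[494,-119,z]])-200)*4.5)
w=load("p0w");print(proj(w,[[462,-122,90],[494,-118,90],[478,-120,58]]))
print(tri(w,(280,191),f,np.array([390,260])/4.5+200))
E
```

```text
[[280.25844833 258.17571699]] [282.22222222 252.88888889]
[[296.38206467 278.42316587]] [298.88888889 272.88888889] [ 485.2451987  -181.54824232   66.01208996]
[[352.68787627 302.47327571]
 [404.61293634 287.67406923]]
[[351.2765619  260.21389669]
 [404.18389719 245.52316354]]
[[312.64351653 222.56798827]
 [248.77902484 222.74230142]
 [280.54959361 204.05275964]]
(array([ 479.35255296, -137.95531537,   99.28141585]), np.float64(2.9910794549274815))
```

```bash
python3 - <<'E'
from h import *
p=np.array(bot.read_state()["position"])
z=66
while z>34:
    z-=2
    bot.move_linear([p[0],p[1],z],feed=40)
    st=bot.read_state();F=st["wrist_force"][2];print(z,round(st["t"],2),round(F,1),st["position"][2].round(1))
    if F>6: break
grab("wrist","p2w");grab("side","p2");zoom("p2",200,200,160,130,4.5,"p2z")
E
```

```text
64 17.38 -0.4 63.8
62 17.62 0.0 61.8
60 17.88 0.0 59.8
58 18.12 0.5 57.9
56 18.38 -0.1 55.8
54 18.62 -0.4 53.9
52 18.88 -0.2 51.9
50 19.12 0.8 49.9
48 19.38 -0.5 47.9
46 19.62 -0.9 45.9
44 19.88 -1.0 43.9
42 20.12 0.4 41.9
40 20.38 -0.4 39.9
38 20.62 0.6 37.9
36 20.88 0.2 35.8
34 21.12 0.0 33.9
```

View pics/p2z.png

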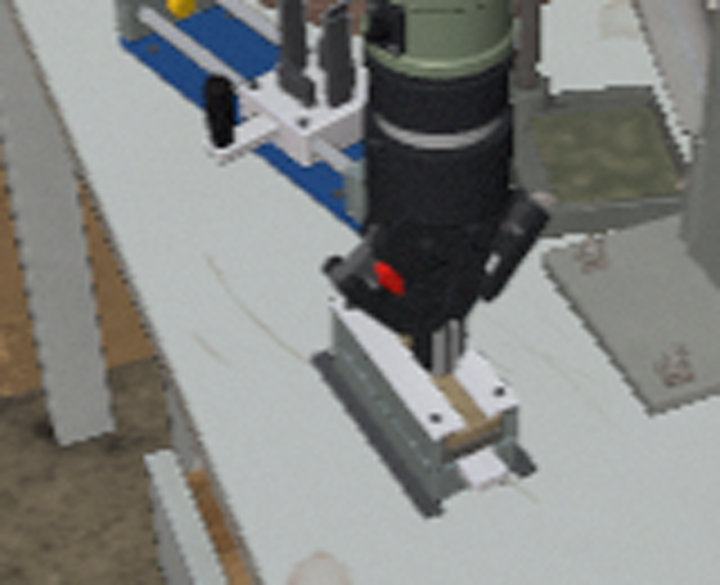

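```bash
python3 - <<'E'
from h import *
zoom("p2w",190,130,180,130,4.4,"p2wz")
f=load("p2w");s=bot.read_state()
p=s["position"]
for d in (0,10,15,20,25,30): print(d,proj(f,[p[0],p[1],p[2]+d]).round(1), ((proj(f,[p[0],p[1],p[2]+d])-[190,130])*4.4).round(), (proj(load("p2"),[p[0],p[1],p[2]+d])-200)*4.5)
E
```

```text
0 [[278.8 244.9]] [[391. 506.]] [[433.58207331 394.5704417 ]]
10 [[278.8 252.3]] [[391. 538.]] [[433.61794235 381.73336363]]
15 [[278.8 256.4]] [[391. 556.]] [[433.63603302 375.25714693]]
20 [[278.8 260.6]] [[391. 575.]] [[433.65422899 368.74201769]]
25 [[278.7 265.1]] [[390. 595.]] [[433.67253119 362.18762516]]
30 [[278.7 269.9]] [[390. 616.]] [[433.69094053 355.59361437]]
```

View pics/p2wz.png

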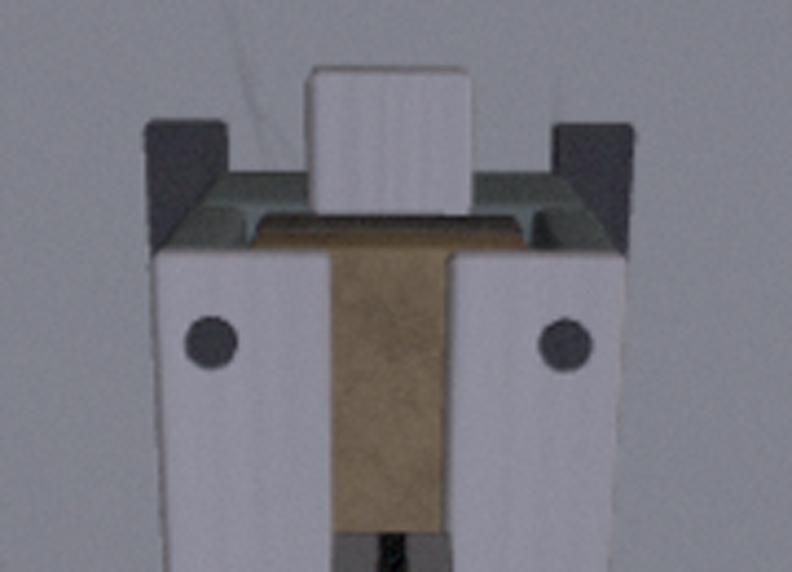

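```bash
python3 - <<'E'
from h import *
p=np.array(bot.read_state()["position"]); z=34
while z>22:
    z-=1
    bot.move_linear([p[0],p[1],z],feed=40)
    st=bot.read_state();F=st["wrist_force"][2];print(z,round(st["t"],2),st["wrist_force"].round(1),st["position"][2].round(1))
    if F>4: break
grab("side","p3");zoom("p3",200,200,160,130,4.5,"p3z");grab("wrist","p3w")
E
```

```text
33 21.48 [-0.1 -0.6 -0.2] 32.9
32 21.73 [-1.   0.   0.5] 32.0
31 21.98 [ 0.   0.3 -0.1] 30.9
30 22.23 [-0.7  0.1  2. ] 30.2
29 22.48 [ 1.9 -0.1  2.5] 29.2
28 22.73 [3.  0.4 0.9] 28.1
27 22.98 [ 3.6 -0.1  1.7] 27.1
26 23.23 [ 3.9 -0.2  2.2] 26.1
25 23.48 [5.2 0.  2. ] 25.1
24 23.73 [5.7 0.2 2.3] 24.1
23 23.98 [3.8 1.3 8.4] 23.7
```

View pics/p3z.png

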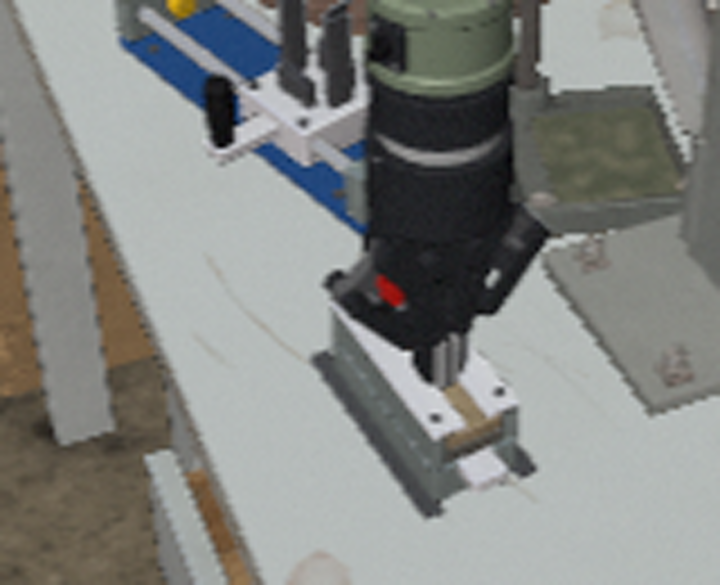

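View pics/p3w.png

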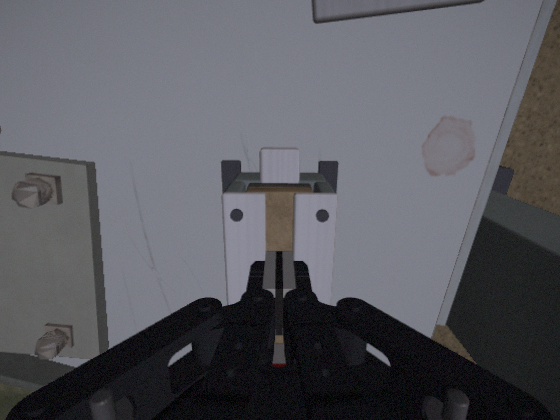

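```bash
python3 - <<'E'
from h import *
s=hv(SY); rear=np.array([478,-121,0.]); p=bot.read_state()["position"]
bot.move_linear([p[0],p[1],88],feed=250)
bot.move_linear(rear+22*s+[0,0,88],feed=250)
bot.move_linear(rear+22*s+[0,0,40],feed=200)
bot.move_linear(rear-2*s+[0,0,40],feed=100)
st=bot.read_state();print(st["t"],st["wrist_force"].round(1))
bot.move_linear(rear-37*s+[0,0,40],feed=100)
d=37
while d<48:
    st=bot.read_state();F=st["wrist_force"]@s;print(d,round(st["t"],2),round(F,1),((st["position"]-rear)@s).round(1))
    if abs(F)>12: break
    d+=1.5
    bot.move_linear(rear-d*s+[0,0,40],feed=60)
grab("wrist","p4w");grab("side","p4");zoom("p4",200,200,160,130,4.5,"p4z")
E
```

```text
25.75 [-0.8  2.2  0.3]
37 26.25 5.1 -36.5
38.5 26.5 4.9 -37.8
40.0 26.75 5.6 -39.2
41.5 27.0 5.3 -40.6
43.0 27.25 10.0 -40.6
44.5 27.5 13.5 -40.6
```

View pics/p4z.png

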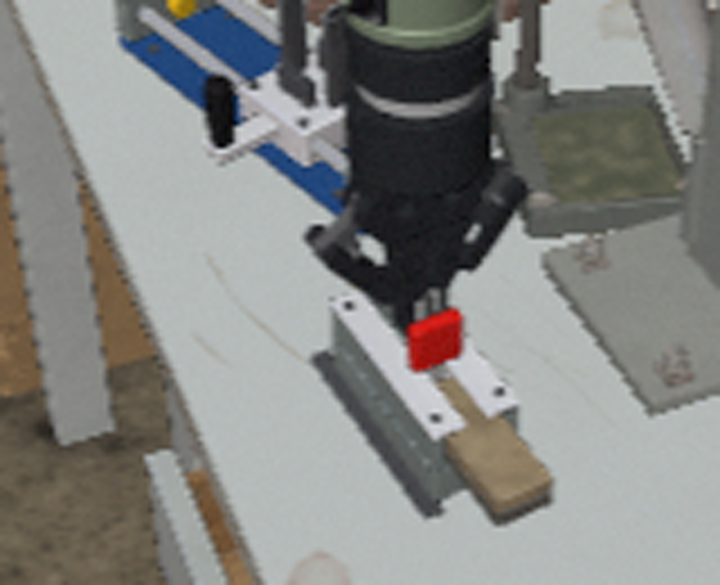

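View pics/p4w.png

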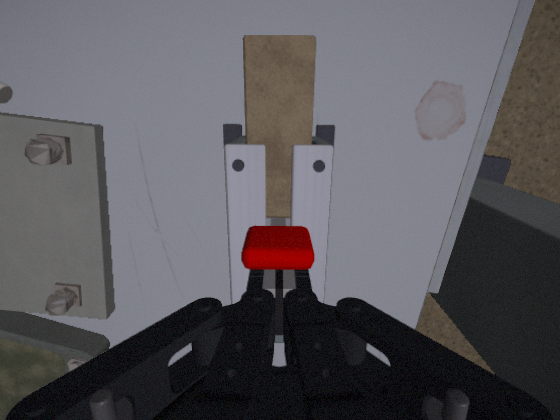

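```bash
python3 - <<'E'
from h import *
s=hv(SY); f=load("p4w")
E=onz(f,[(244,36),(315,36)],47); M=onz(f,[(228,144),(333,144)],55)
print(E.round(1),M.round(1),(M.mean(0)-E.mean(0))@s)
e=E.mean(0); g=e+22*s; g[2]=36.5; print("g",g)
o,tz=ori(SY,45,-1)
T=g+43*tz
p=bot.read_state()["position"]
print(bot.inverse_kinematics(list(T),list(o)),bot.inverse_kinematics(list(T-100*tz),list(o)),bot.inverse_kinematics(list(T-60*s),list(o)))
bot.move_linear(rear:=[p[0],p[1]+3,40],feed=150)
bot.move_linear([p[0],p[1],130],feed=300)
bot.move_ptp(T-100*tz,o)
st=bot.read_state();print(st["t"],st["position"])
bot.grip(60,60)
st=bot.read_state();print(st["t"])
grab("wrist","p5w");grab("side","p5");zoom("p5",200,200,200,160,4,"p5z")
np.save("g.npy",g)
E
```

```text
[[ 512.3 -268.3   47. ]
 [ 479.5 -272.3   47. ]] [[ 515.1 -219.1   55. ]
 [ 464.  -225.4   55. ]] 48.458024424808706
g [ 493.3039709  -248.43431562   36.5       ]
[ -47.12127464   57.80507042   10.2604906    81.40086182   24.60830411
 -152.74116011] [ -50.35996921   59.36657277   25.26948396   95.93948275   22.54821329
 -155.46810291] [ -49.90176364   62.72336491   21.55068713   88.71701817   22.84251741
 -155.08743234]
29.15 [ 497.74482878 -287.5618048    75.64646989]
29.75
```

View pics/p5z.png

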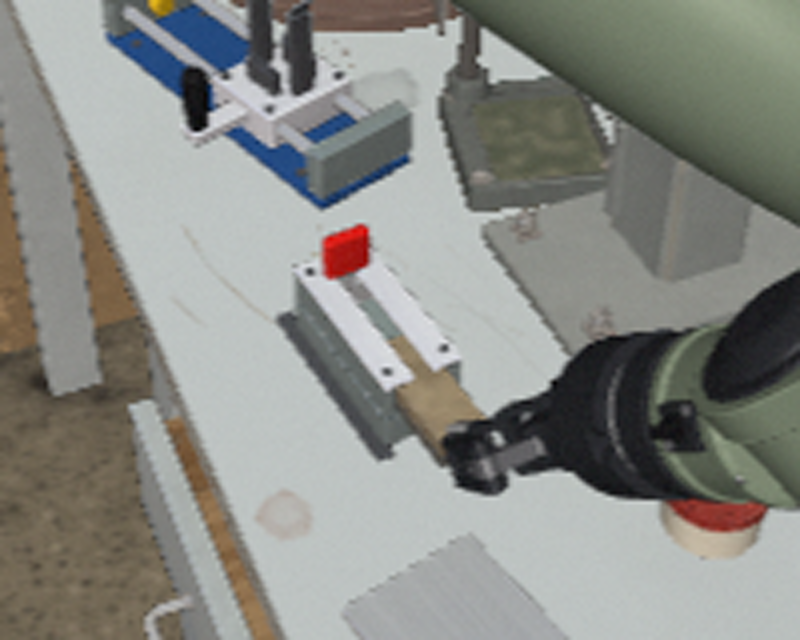

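View pics/p5w.png

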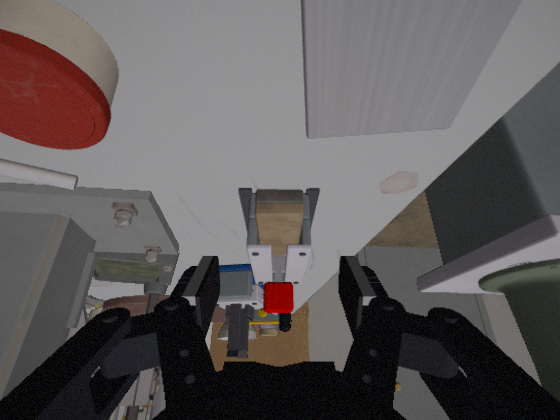

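```bash
python3 - <<'E'
from h import *
s=hv(SY); g=np.load("g.npy"); o,tz=ori(SY,45,-1); T=g+43*tz
bot.move_linear(T,feed=150)
st=bot.read_state();print(st["t"],st["wrist_force"].round(1))
bot.grip(25,70)
st=bot.read_state();print(st["t"],st["finger_gap"],st["wrist_force"].round(1))
grab("wrist","p6w");grab("side","p6");zoom("p6",200,200,200,160,4,"p6z")
E
```

```text
30.6667 [-0.9 -0.5  0.3]
31.0167 33.53351747610226 [ 0.2 -1.8  4. ]
```

View pics/p6z.png

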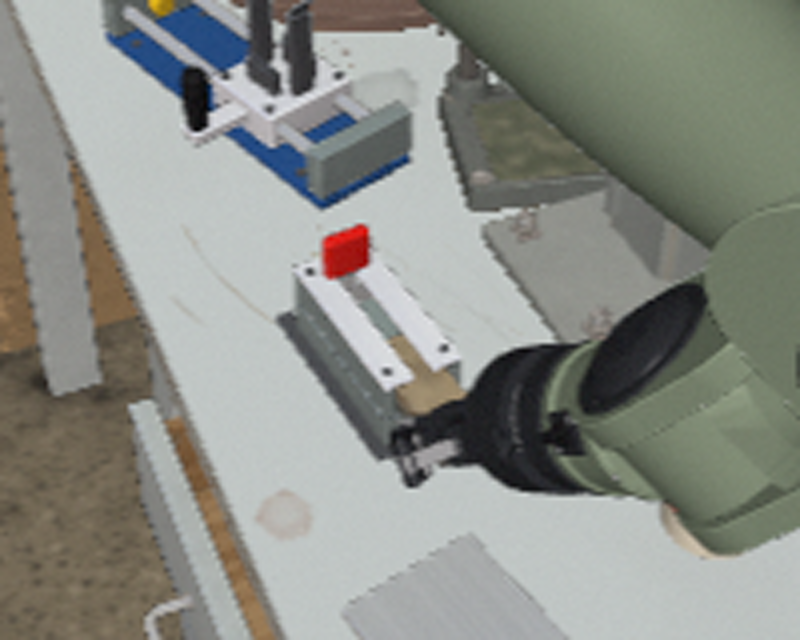

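View pics/p6w.png

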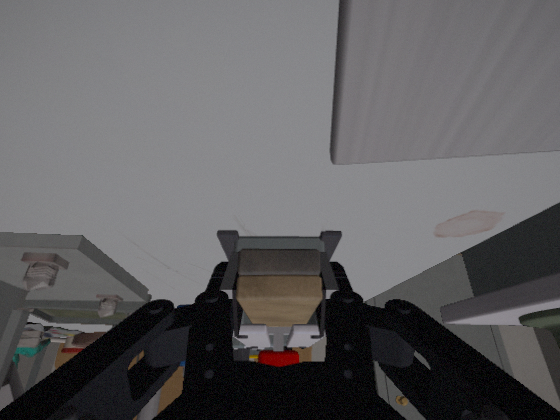

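```bash
python3 - <<'E'
from h import *
s=hv(SY); g=np.load("g.npy"); o,tz=ori(SY,45,-1); T=g+43*tz
om,tm=ori(SY,0,-1); op,tp=ori(SY,-45,-1)
pl=np.array([449,-356,0.])
mid=[475,-300,190-43]
print(bot.inverse_kinematics(mid,list(om)),bot.inverse_kinematics(list(pl+[0,0,96]+43*tp),list(op)))
bot.move_linear(T-62*s,feed=150)
bot.move_linear(T-72*s+[0,0,60],feed=250)
st=bot.read_state();print(st["t"],st["finger_gap"],st["wrist_force"].round(1))
bot.move_ptp(mid,om)
bot.move_ptp(pl+[0,0,96]+43*tp,op)
st=bot.read_state();print(st["t"],st["finger_gap"],st["wrist_force"].round(1),st["position"].round(1),(pl+[0,0,96]+43*tp).round(1))
grab("wrist","p7w");grab("side","p7");zoom("p7",230,230,180,150,4,"p7z")
E
```

```text
[ -39.80338959   22.55012215  -14.48553453   52.96434332    0.
 -136.60338959] [ -29.46221524   25.30283455  -50.26315841  -16.16952521  -34.7609161
 -136.05186467]
32.075 33.316359434340264 [-0.8  0.4 -2.9]
33.975 33.35260498806857 [ 0.4 -0.5 -1.8] [ 453.  -387.    64.3] [ 452.6 -386.2   65.6]
```

View pics/p7z.png

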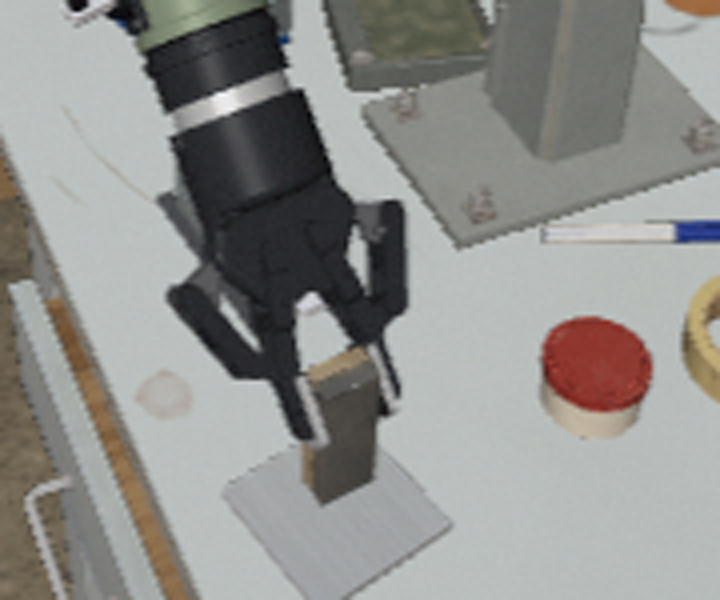

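View pics/p7w.png

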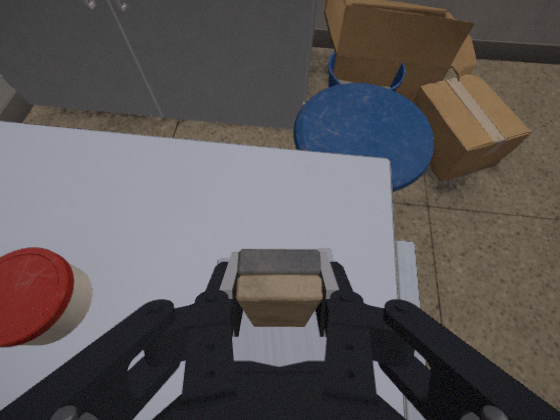

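```bash
python3 - <<'E'
from h import *
op,tp=ori(SY,-45,-1); pl=np.array([449,-356,0.])+43*tp
z=83; bot.move_linear(pl+[0,0,z],feed=100)
b=bot.read_state()["wrist_force"][2];print(b)
while z>64:
    z-=1.5
    bot.move_linear(pl+[0,0,z],feed=50)
    st=bot.read_state();F=st["wrist_force"][2]-b;print(z,round(st["t"],2),round(F,1),(st["position"]-pl)[2].round(1),st["wrist_force"].round(1))
    if F>5: break
grab("side","p8");zoom("p8",230,230,180,150,4,"p8z")
E
```

```text
-1.967829350085582
81.5 34.61 0.9 81.9 [ 0.8 -0.4 -1. ]
80.0 34.86 -0.0 80.0 [ 0.5  0.2 -2. ]
78.5 35.11 0.3 78.4 [ 0.1  0.6 -1.7]
77.0 35.36 -0.3 76.9 [-0.2  1.  -2.2]
75.5 35.61 6.3 76.7 [-1.7  1.9  4.3]
```

View pics/p8z.png

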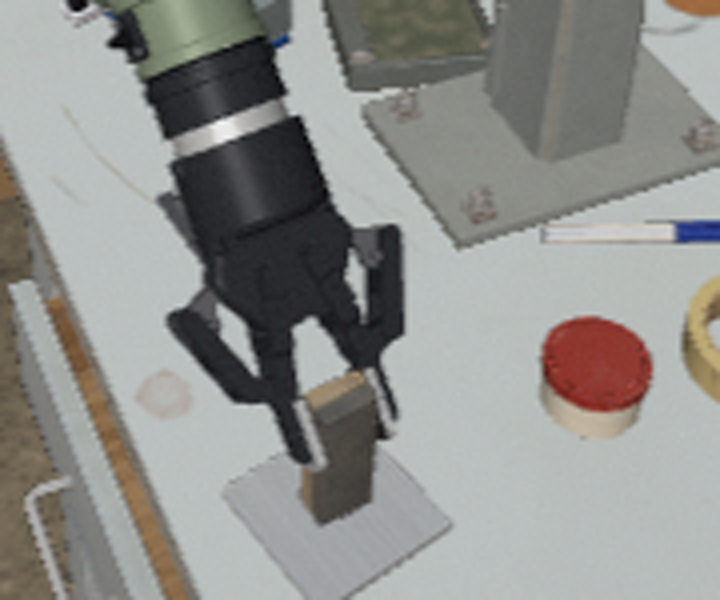

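```bash
python3 - <<'E'
from h import *
op,tp=ori(SY,-45,-1); p=bot.read_state()["position"]
bot.grip(56)
bot.move_linear(p-95*tp,feed=250)
st=bot.read_state();print(st["t"],st["position"].round(1))
grab("wrist","p9w");grab("side","p9");zoom("p9",230,230,180,150,4,"p9z");zoom("p9w",200,150,180,140,4,"p9wz")
E
```

```text
36.5417 [ 445.8 -320.4  113.8]
```

View pics/p9z.png

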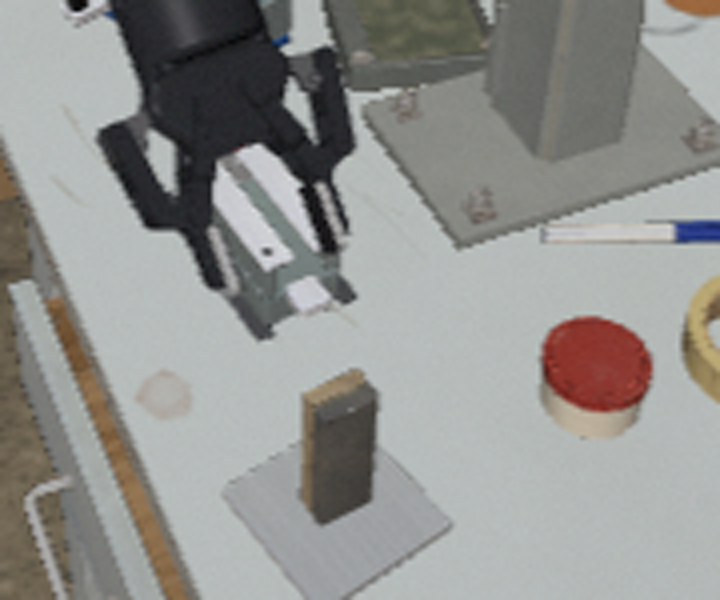

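View pics/p9wz.png

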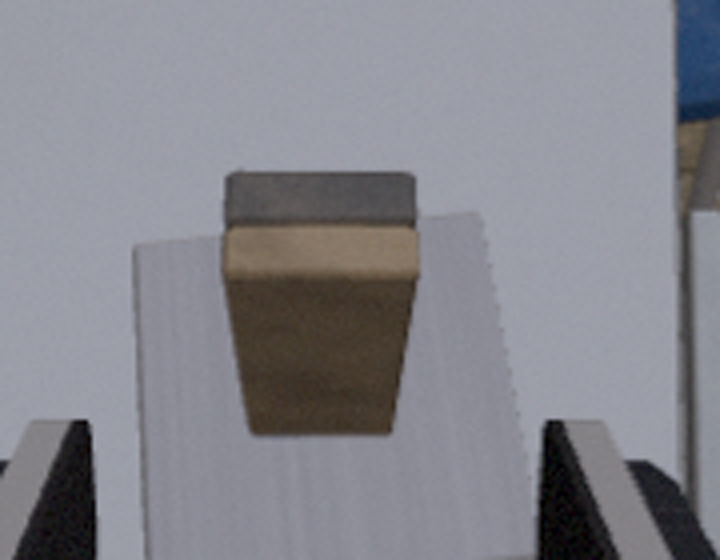

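```bash
python3 - <<'E'
from h import *
f=load("p9w")
P=onz(f,np.array([(226,172),(416,172),(418,277),(225,277)])/4+[200,150],98);c=P.mean(0);print(P.round(1).tolist(),c,[np.linalg.norm(P[i]-P[(i+1)%4]).round(1) for i in range(4)],np.degrees(np.arctan2(*(P[1]-P[0])[[1,0]])))
o=[180,0,-173.2]
cc=(c+np.array([449,-356,0]))/2; print(cc)
bot.move_ptp([cc[0],cc[1],112],o)
bot.move_linear([cc[0],cc[1],42],feed=150)
bot.grip(10,60)
st=bot.read_state();print(st["t"],st["finger_gap"],st["wrist_force"].round(1),st["position"].round(1))
grab("wrist","p10w");grab("side","p10");zoom("p10",230,230,180,150,4,"p10z");zoom("p10w",190,150,180,180,3.3,"p10wz")
E
```

```text
[[467.4, -364.2, 98.0], [433.7, -368.2, 98.0], [431.7, -347.6, 98.0], [464.4, -343.7, 98.0]] [ 449.2871913  -355.90910921   98.        ] [np.float64(33.9), np.float64(20.7), np.float64(33.0), np.float64(20.7)] -173.21330805513978
[ 449.14359565 -355.9545546    49.        ]
38.8667 20.59544276586451 [-0.1  0.1  6.3] [ 450.  -356.8   43.2]
```

View pics/p10z.png

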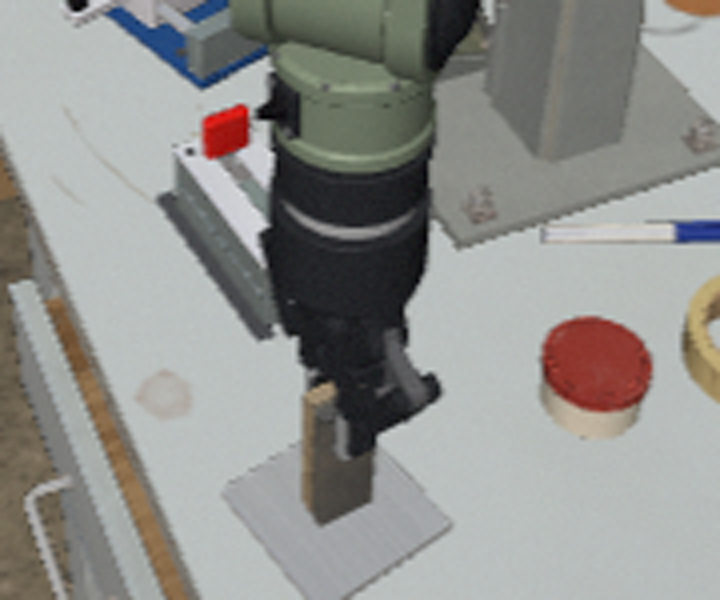

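View pics/p10wz.png

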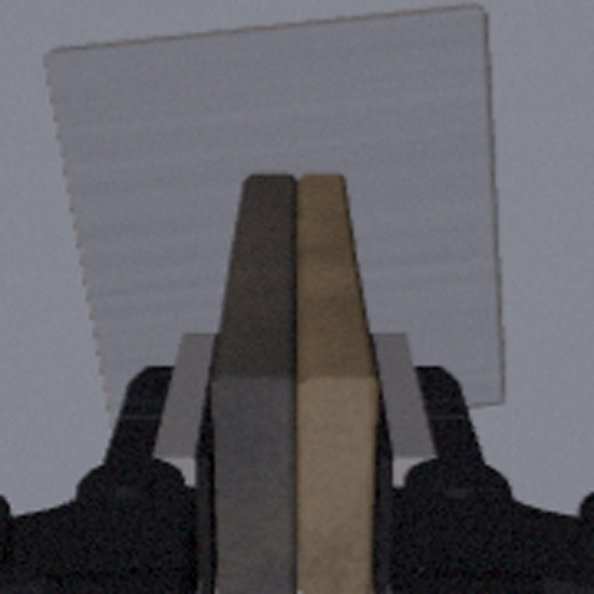

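```bash
python3 - <<'E'
from h import *
o=[180,0,-72]
bot.move_linear([449.2,-356,130],feed=250)
bot.move_ptp([520.2,105.9,185],o)
bot.move_linear([520.2,105.9,178],feed=100)
st=bot.read_state();print(st["t"],st["finger_gap"],st["wrist_force"].round(1),st["position"].round(2),st["tool_rot"].round(2))
grab("wrist","p11w");grab("side","p11");zoom("p11",210,130,130,130,4.5,"p11z");zoom("p11w",170,100,220,220,2.7,"p11wz")
E
```

```text
41.4333 20.547518232620693 [-0.3 -0.1 -0.8] [519.79 105.08 177.27] [ 1.7991e+02  2.0000e-02 -7.2090e+01]
```

View pics/p11z.png

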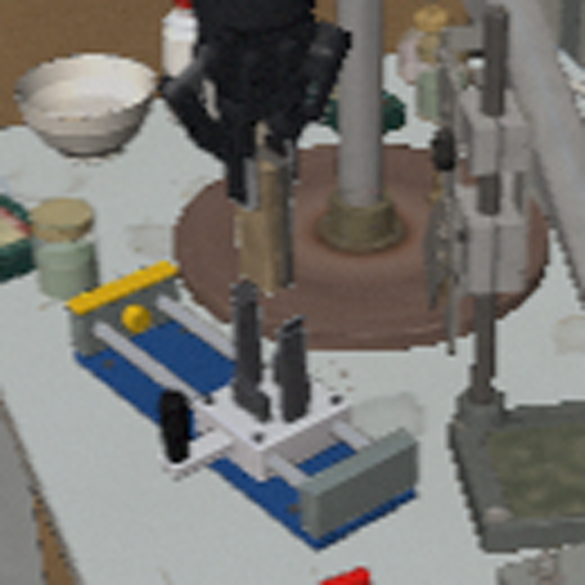

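View pics/p11wz.png

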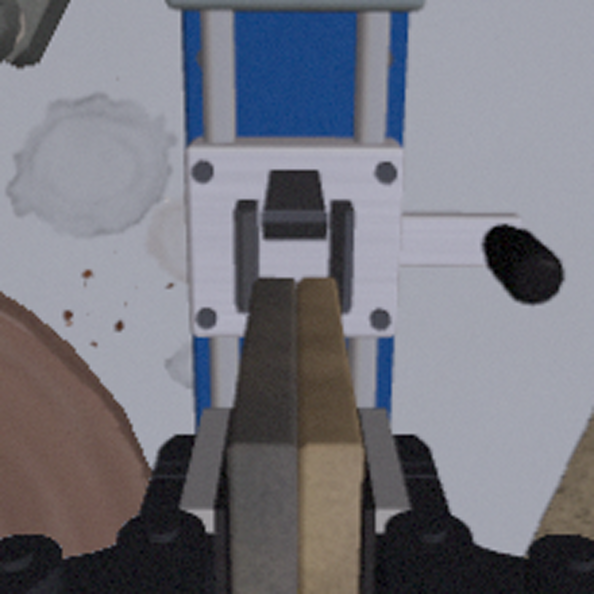

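```bash
python3 - <<'E'
from h import *
x,y=520.6,106.1
for z,fd in ((140,100),(105,80),(95,60),(88,50),(84,40)):
    bot.move_linear([x,y,z],feed=fd)
    st=bot.read_state();print(z,round(st["t"],2),st["wrist_force"].round(1),st["position"].round(2),st["moment"].round(2))
    if np.abs(st["wrist_force"]).max()>12: break
grab("wrist","p12w");grab("side","p12");zoom("p12",210,130,130,130,4.5,"p12z");zoom("p12w",170,100,220,220,2.7,"p12wz")
E
```

```text
140 42.07 [ 0.9 -0.4 -1.9] [520.66 106.1  140.15] [0.   0.02 0.04]
105 42.65 [ 0.4 -0.3 -1.3] [520.75 106.11 105.2 ] [-0.01 -0.05  0.03]
95 42.97 [-0.7  0.2 -1.8] [520.89 106.14  95.17] [-0.02  0.03  0.02]
88 43.26 [-0.7 -0.7 -2. ] [520.01 106.09  87.24] [ 0.04  0.02 -0.02]
84 43.51 [-0.4  0.9 -2.4] [520.32 106.09  83.62] [ 0.05 -0.01  0.02]
```

View pics/p12z.png

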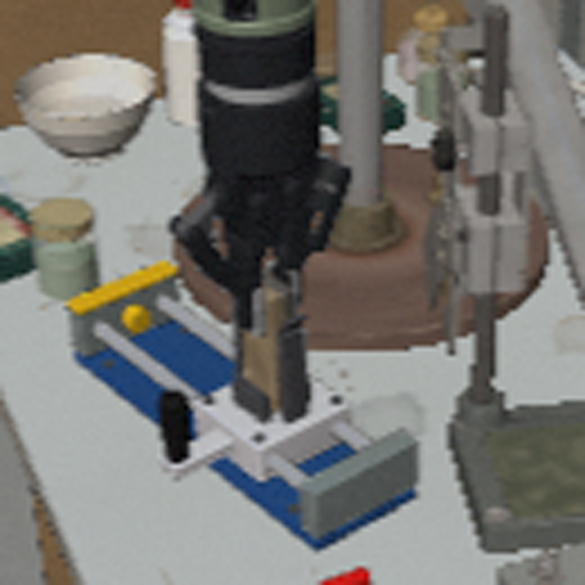

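View pics/p12wz.png

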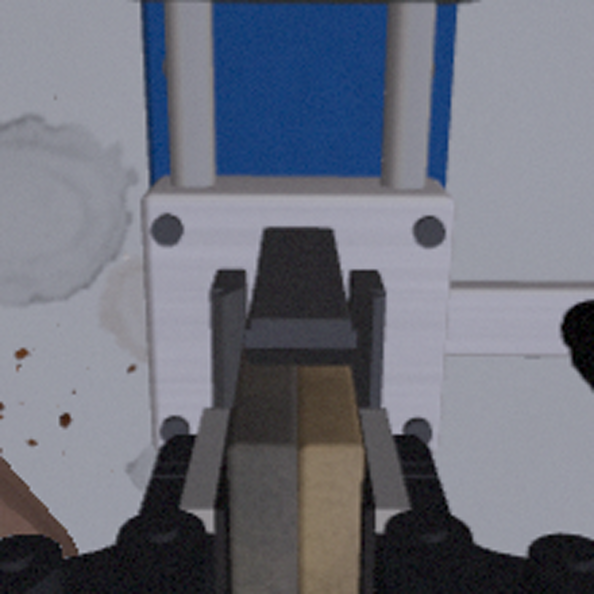

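Going in cleanly with no contact; seat it until the floor is felt.

```bash
python3 - <<'E'
from h import *
x,y=520.5,106.0;z=84
while z>74:
    z-=1
    bot.move_linear([x,y,z],feed=40)
    st=bot.read_state();print(z,round(st["t"],2),st["wrist_force"].round(1),st["position"].round(2))
    if st["wrist_force"][2]>4: break
bot.dwell(0.1)
bot.grip(50)
bot.move_linear([x,y,175],feed=250)
st=bot.read_state();print(round(st["t"],2),st["wrist_force"].round(1))
grab("wrist","p13w");grab("side","p13");zoom("p13",210,130,130,130,4.5,"p13z");zoom("p13w",170,100,220,220,2.7,"p13wz")
E
```

```text
83 43.86 [-0.4  0.2 -1.3] [520.47 105.99  83.  ]
82 44.11 [-0.1  0.3 -1.3] [520.43 106.    81.93]
81 44.36 [ 0.2  0.6 -1.1] [520.57 106.01  81.01]
80 44.61 [-1.4 -0.2  7.9] [520.68 105.97  80.98]
45.63 [ 0.1  0.1 -0.4]
```

View pics/p13z.png

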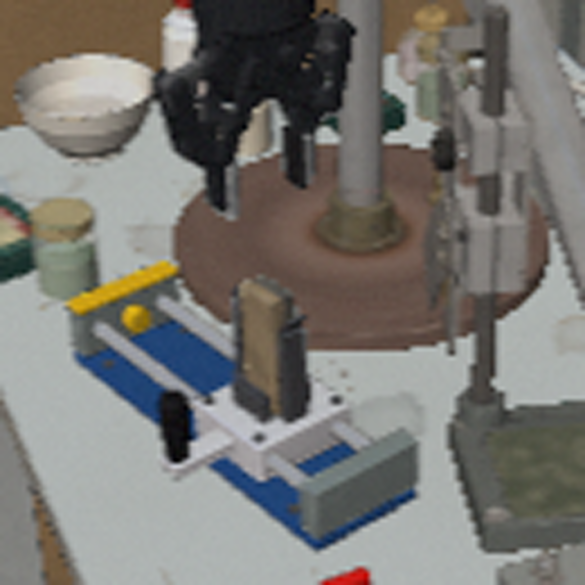

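View pics/p13wz.png

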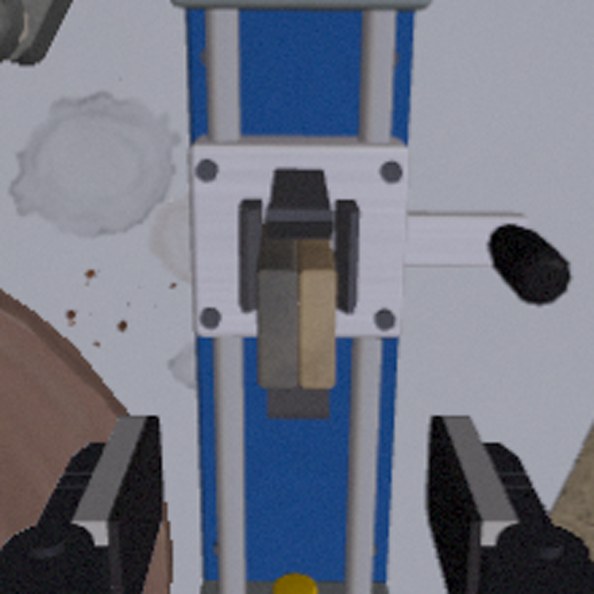

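```bash
python3 - <<'E'
from h import *
o=[180,0,-72]; u=hv(18);v=hv(108)
fork=np.array([520.3,106,0]); k=fork-81*u
print(bot.inverse_kinematics(list(k+80*v+[0,0,33]),o))
a=k-36*v
bot.move_linear([a[0],a[1],175],feed=250)
bot.grip(0,40)
bot.move_linear([a[0],a[1],33],feed=200)
st=bot.read_state();print(round(st["t"],2),st["wrist_force"].round(1),st["position"].round(1))
grab("side","p14");zoom("p14",210,130,130,130,4.5,"p14z");grab("wrist","p14w")
E
```

```text
[ 11.09185889  20.12952496 -39.01726538  30.85320966   0.
 -96.90814111]
47.63 [ 1.9 -0.6  0.4] [455.1  46.7  33.6]
```

View pics/p14z.png

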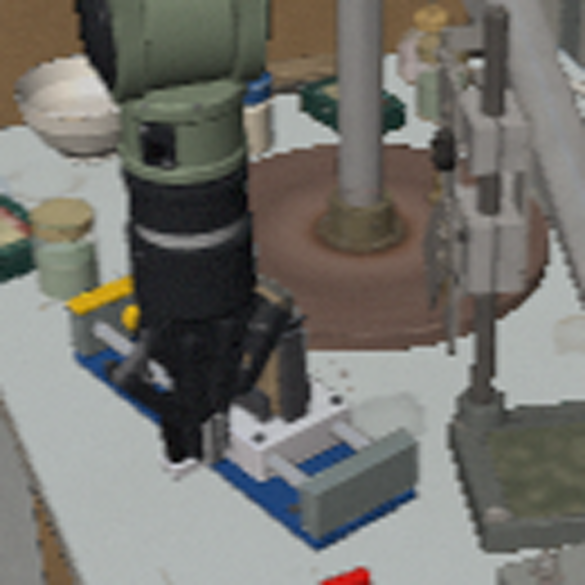

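View pics/p14w.png

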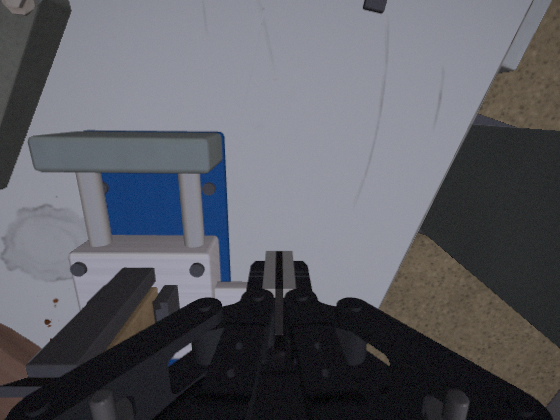

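```bash
python3 - <<'E'
from h import *
u=hv(18);v=hv(108)
fork=np.array([520.3,106,0]); k=fork-81*u; k[2]=33
def go(d,f):
    bot.move_linear(k+d*v,feed=f); st=bot.read_state()
    print(d,round(st["t"],2),(st["wrist_force"]@v).round(1),(st["wrist_force"]@u).round(1),((st["position"]-k)@v).round(1)); return st["wrist_force"]@v
go(-15,60); go(40,60)
d=40
while d<115:
    d+= 8 if d<60 else 4
    if abs(go(d,60))>9: break
grab("side","p15");zoom("p15",210,130,130,130,4.5,"p15z")
E
```

```text
-15 48.23 0.5 -0.2 -14.3
40 49.3 -0.4 0.5 40.4
48 49.58 0.2 1.0 48.5
56 49.87 0.1 -0.6 56.6
64 50.15 0.3 0.9 64.5
68 50.4 0.1 0.2 68.3
72 50.65 -0.8 0.0 72.3
76 50.9 -0.8 0.1 76.4
80 51.15 -1.0 0.3 80.4
84 51.4 -1.1 -0.1 84.5
88 51.65 0.3 0.5 88.4
92 51.9 -0.5 -0.2 92.4
96 52.15 -5.2 0.2 95.3
100 52.4 -16.9 -0.2 95.2
```

View pics/p15z.png

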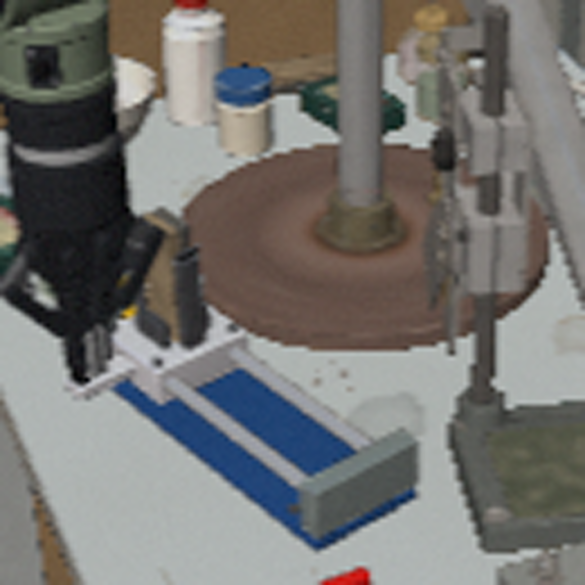

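```bash
python3 - <<'E'
from h import *
u=hv(18);v=hv(108)
fork=np.array([520.3,106,0]); k=fork-81*u; k[2]=33
bot.move_linear(k+70*v,feed=100)
p=k+60*v; bot.move_linear([p[0],p[1],230],feed=250)
q=fork+45*v; bot.move_linear([q[0],q[1],240],feed=250)
st=bot.read_state();print(round(st["t"],2),st["wrist_force"].round(1))
grab("side","p16");zoom("p16",210,130,130,130,4.5,"p16z");grab("wrist","p16w");grab("top","p16t");zoom("p16t",180,190,130,80,5,"p16tz")
E
```

```text
54.33 [ 1.  -0.4 -1. ]
```

View pics/p16z.png

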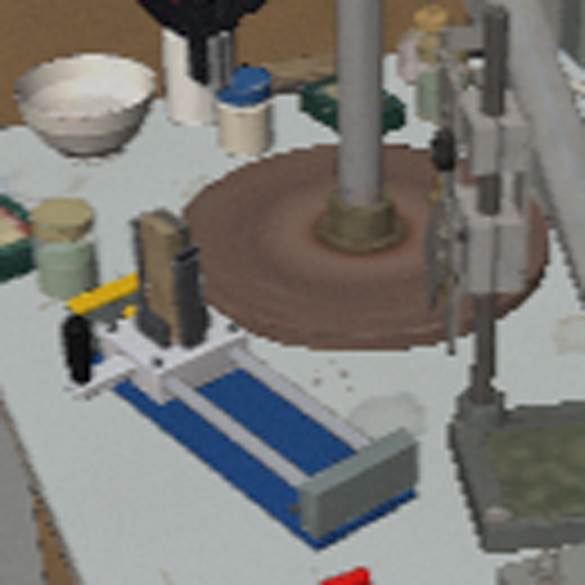

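View pics/p16w.png

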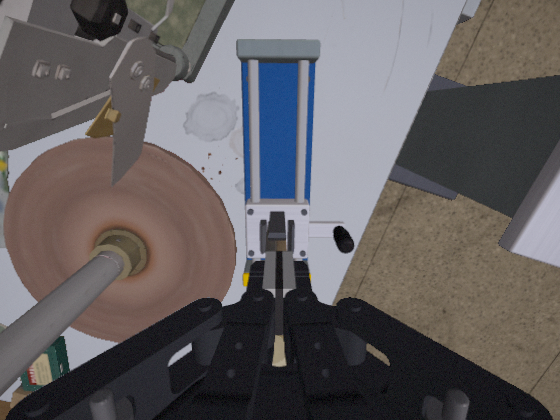

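```bash
python3 - <<'E'
from h import *
v=hv(108); fork=np.array([520.3,106,0]); q=fork+175*v
bot.move_linear([q[0],q[1],225],feed=250)
st=bot.read_state();print(round(st["t"],2),st["wrist_force"].round(1))
grab("wrist","p17w");zoom("p17w",190,60,190,190,3.2,"p17wz")
E
```

```text
55.15 [-0.6 -0.7 -0.5]
```

View pics/p17wz.png

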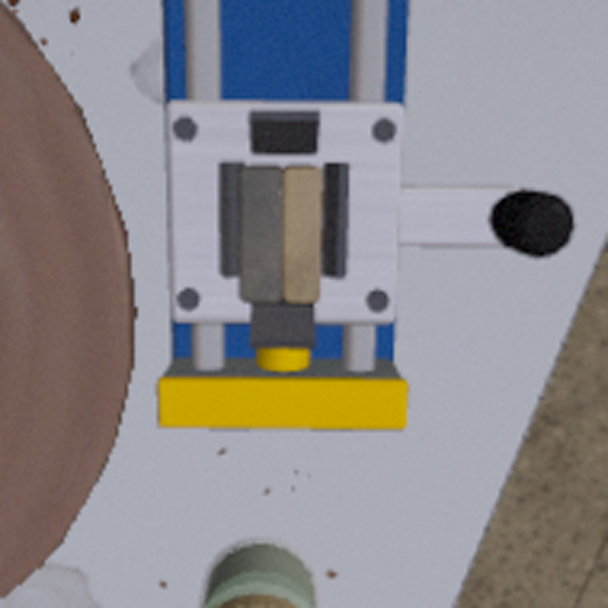

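```bash
python3 - <<'E'
from h import *
f=load("p17w");u=hv(18);v=hv(108);o=np.array([190,60])
P=onz(f,np.array([(185,129),(384,130),(377,300),(188,299)])/3.2+o,47).mean(0)
Y=onz(f,np.array([(160,428),(406,428)])/3.2+o,54).mean(0)
G=onz(f,np.array([(160,378),(406,378)])/3.2+o,54).mean(0)
print("carriage",P,"moved",(P-[520.3,106,47])@v,"to outer",(Y-P)@v,"inner",(G-P)@v)
S=onz(f,np.array([(242,166),(320,167),(316,303),(241,302)])/3.2+o,136);print("stone top",S.mean(0),((S.mean(0)-P)@u).round(1),((S.mean(0)-P)@v).round(1),[np.linalg.norm(S[i]-S[(i+1)%4]).round(1) for i in range(4)])
f=load("f1");o=np.array([130,60])
G0=onz(f,np.array([(255,48),(458,48)])/2.5+o,54).mean(0);print("plain outer to fork at start",(np.array([520.3,106,0])-G0)@v)
E
```

```text
carriage [484.8341349 216.774545   47.       ] moved 116.31240790294939 to outer 72.76350635442567 inner 54.56210383493073
stone top [485.60082634 216.843544   136.        ] 0.8 -0.2 [np.float64(19.5), np.float64(33.8), np.float64(19.6), np.float64(33.8)]
plain outer to fork at start 99.84953130632964
```

```bash
python3 - <<'E'
from h import *
bot.sign_off()
E
```

```text
the job is handed in; nothing more can be done
```

The job is handed in at about 55 s of the 72 s allowed. The stone stands in the fork and the carriage is home against the yellow stop. `sign_off` reports no verdict.

- **Ejector:** I pushed the tab forward until it hit a hard stop. The spring gave about 5 N, then the force rose to 13.5 N, and the stone stuck out.
- **First pass wasted:** The real fingertips end about 25 mm short of the stated TCP, so the first push passed over the tab. That cost about 14 s. I found the offset by lowering onto the sleeve roof, where the closed fingers dipped into the slot and touched the stone's top with up to 8 N. I corrected for it from then on.
- **Stone:** I gripped the stone with the tool tilted 45°, pulled it out, and stood it on the plate. I gripped it again by its 34 mm faces and lowered it into the fork until it met the floor, within 1 mm of the expected height.
- **Carriage:** I pushed the knob until a hard stop at 17 N. The carriage moved about 116 mm.

**Last checks:**
- The last wrist picture puts the top of the stone within about 1 mm of the carriage centre in plan.
- The gap from the carriage to the yellow block is about 18 to 19 mm, which matches the bumper length seen earlier. The bumper itself was partly hidden, so home contact rests on that gap and the force stop.
- The gripper was clear of everything at the end. The jar and tub were not touched as far as the pictures and forces show; I did not measure their final positions.

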